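# Lean a tall parts tote on a ledge, regrip low, lay it on the drawer unit

### The arm

A 7-joint arm with a two-finger parallel gripper is mounted at the origin on the work surface. World frame = base frame: x ahead of the robot, y to its left, z up, the work surface at z = 0. Lengths are in m, angles in rad, forces in N, time in s.
With the tool pointing down it reaches from about 0.425 to 0.825 m from the base axis. Payload 3.6 kg.
Tool frame: the origin (TCP) lies where the fingers leave the gripper's body, on its centre line; the fingertips stand 73 mm ahead of it and the grasp point (between the pads) lies 54 mm ahead of it; z points along the fingers, y is the line along which they close (so a half turn about z gives the same grasp; the last joint's range is limited). The gripper opens to 85 mm and grips with 20 to 120 N. Pads are 22 mm wide; open, the fingers measure 114 mm over their backs; the gripper's body (76 mm by 85 mm) begins 54 mm behind the grasp point. The pads swing forward as they close: fully open they stand 13 mm farther back than shut.
Start: joints at [1.196, 0.615, -0.013, 1.423, 0.008, 1.103, -0.04], TCP at [0.222, -0.611, 0.304] pointing down, gripper open.
Joint ranges: [-3.12, 3.12], [-0.3, 2.06], [-1.34, 1.32], [0.26, 2.42], [-1.36, 4.5], [0.01, 1.98], [-2.84, 2.84]. Speed limits (rad/s): [2.79, 2.79, 3.14, 3.14, 3.14, 3.14, 3.14].

### API

Orientations are given as a unit quaternion [x, y, z, w].
In Python, from station import arm, snapshot, camera_info, ticket gives the robot as it stands. Calls block until the motion is done:
- arm.movep(position, orientation): joint-space move of the TCP to a pose.
- arm.line_to(position, velocity=0.15, ori=None): straight line of the TCP; ori=None keeps the orientation; velocity is the mean speed in m/s.
- arm.move_j(angles): joint-space move.
- arm.move_gripper(opening, effort=None): opening from 0.0 (shut) to 1.0 (fully open); effort is the grip in N (None keeps the last); returns when the fingers have stopped.
- arm.pause(seconds).
- arm.ik(position, orientation): joint angles nearest the present ones, or None.
- snapshot(name): name is "scene" or "top" or "wrist"; returns the picture (420x560x3 uint8, blue, green, red); there is no depth.
- camera_info(name): a dict with "fx", "fy", "cx", "cy" (pixels), "dist_coeffs" ([k1, k2, p1, p2, k3] as OpenCV has them; the pictures are not rectified), "R" (3x3) and "t" (3): a world point X has camera coordinates R X + t; the wrist camera has in their place "T_tool_cam" (4x4, takes a point from camera to tool coordinates, whose origin is the TCP and whose axes are the flange's). Camera axes: x right, y down, z forward; pixel columns grow to the right and rows downward; lengths in m; the calibration is good to about 2 mm. A picture is of the moment at which its call begins: read the wrist's pose just before it. camera_info takes no time and is no camera call.
A pose or a line that the arm cannot do raises arm.MotionError and nothing moves.
- ticket.finish_job(): hands the job in; it is judged then, once.
Readings, each from a call of its own:
- arm.read_time(): time.
- arm.read_joint_positions(): joint angles.
- arm.read_dq(): joint speeds.
- arm.read_effort(): joint torques, N m.
- arm.read_tool_pos(): TCP position.
- arm.read_eef_rot(): TCP orientation.
- arm.read_ft_force(): force on the tool from outside, world axes, zero at the start.
- arm.read_wrist_torque(): the same for the moment, N m.
- arm.read_opening(): opening from 0.0 (shut) to 1.0 (fully open).
- arm.read_finger_force(): force on a finger pad.
Only numpy, scipy, OpenCV 4.12 (cv2) and the standard library are available. Lean on these libraries where they do the work, as an engineer would, in place of code of your own. Each camera call takes 0.05 s, during which the arm holds its last target. There are 200 camera calls.

### The job

Plaster is coming down, so lay the tall square parts tote on its side, wholly on top of the low drawer unit, its mouth pointing straight away from the robot. Do it as one would with a tall thing: ease it over (do not let it topple or drop) until it leans on the unit's front top edge with its foot still on the bench and let go of it there, then grip it again in its lower half, near the foot, lift and push it up until it lies flat on the unit. Leave the short tote and the round tube standing where they are.

Things in the scene. Friction and masses are not known exactly. Their poses are not given: they have to be found in the camera images.
- tall_tote_mid (a point): Centre (half-way up) of the tall tote: a grey plastic square container, 46 x 46 mm and 200 mm tall, 3 mm walls, open at the top, rigid, 0.15 to 0.31 kg. z runs along it from foot (100 mm below this point) to mouth; x and y are square to its side walls. It stands on the bench in front of the drawer unit, in one of three places in a row, its x axis within 5 degrees of the unit's x axis and its front wall 75 to 95 mm from the unit's front.
- unit_edge (a point): Middle of the front top edge of the low dark steel drawer unit, a fixed solid block with a flat top: 480 mm wide (along y), 260 mm deep (along x), 80 mm high above the bench. x is level and points away from the robot over the flat top, y to the left along the edge, z up. Nothing stands on it. The tote leaned on this edge with its foot on the bench comes to about 43 to 50 degrees from upright, and stays.
- short_tote_mid (a point): Centre of the short tote, a bystander: same grey square container, 46 x 46 mm, but only 95 mm tall. Stands upright in the same row, about 170 mm from its neighbour.
- round_tube_mid (a point): Centre of the round cardboard tube with a black cap, a bystander: 51 mm across at the cap, 200 mm tall. Stands upright in the same row, about 170 mm from its neighbour.
Things that resemble listed ones, but are neither listed nor needed, are in the scene too. Leave any blue or green look-alike of the part that bears tall_tote_mid alone.

How it is judged:
On the way, in this order (a step that is already met when the one before it is completed fails the run):
1. the tall tote leans on the front top edge of the drawer unit with its foot on the bench (20 to 60 degrees from upright), let go by the robot (angle between tall_tote_mid's own z axis and vertical between 0.35 and 1.05 rad and contact force between tall_tote and unit above 0.05 N and height (world z) of tall_tote_mid below 0.115 m and x of tall_tote_mid in the frame of unit_edge below 0.03 m and contact force between each of the fingers, the arm and tall_tote below 0.05 N), for 0.3 s.
2. the leaning tote is gripped in its lower half (contact force between the fingers and tall_tote above 1 N and z of the grasp point in the frame of tall_tote_mid below -0.01 m and angle between tall_tote_mid's own z axis and vertical above 0.35 rad), for 0.1 s.
At the end, for the whole second after the job is handed in: The tall tote lies at rest on its side on the unit: level within 10 degrees, centre within 12 mm of flat-lying height and 80 to 180 mm in from the front edge, mouth away from the robot and square to the edge within 15 degrees; short tote and round tube within 20 mm of their starts (angle between tall_tote_mid's own z axis and vertical between 1.39 and 1.75 rad and height (world z) of tall_tote_mid between 0.091 and 0.115 m and x of tall_tote_mid in the frame of unit_edge between 0.08 and 0.18 m and y of tall_tote_mid in the frame of unit_edge between -0.23 and 0.23 m and angle between the z axis of tall_tote_mid and the x axis of unit_edge, either way round below 0.26 rad and z of unit_edge in the frame of tall_tote_mid below 0 m and linear speed of tall_tote below 0.02 m/s and angular speed of tall_tote below 0.2 rad/s and distance of each of short_tote_mid, round_tube_mid from where it was at the start of the episode below 0.02 m); the robot touches nothing.
It fails at once if the short tote or the round tube is pushed more than 20 mm or knocked over (distance of any of short_tote_mid, round_tube_mid from where it was at the start of the episode above 0.02 m).
It fails at once if the tall tote topples or is dropped (turns faster than 3.5 rad/s) (angular speed of tall_tote above 3.5 rad/s).
It also fails if it takes over 56 s, if anything falls off the work surface, if the arm or the gripper's body presses on something with over 40 N, if the wrist force passes 120 N, or if a joint passes its speed limit or range.

## Working session

There is one attempt and no reset: what is moved stays moved. The work goes in short steps, each a Python script; the robot and the scene stay as the last script left them, time stands still between calls to the robot, and variables do not carry over. Pictures are saved under pics/ and viewed, at most 10 in all, crops included, and the job is handed in when it is done.

```bash
mkdir -p pics; ls
python3 - <<'E'
from station import arm,snapshot,camera_info
import cv2,numpy as np
for n in("scene","top"):
    cv2.imwrite(f"pics/{n}0.png",snapshot(n)); c=camera_info(n); print(n,c)
print(camera_info("wrist"))
print(arm.read_tool_pos(),arm.read_eef_rot(),arm.read_time())
E
```

```text
pics
scene {'fx': 387.80080254350344, 'fy': 387.80080254350344, 'cx': 280.5673193074966, 'cy': 211.007706357161, 'dist_coeffs': array([0.01613737, 0.        , 0.        , 0.        , 0.        ]), 'R': array([[-0.49322751,  0.86975404,  0.01595398],
       [ 0.58550966,  0.34548788, -0.73335977],
       [-0.64335454, -0.352372  , -0.67965352]]), 't': array([ 0.2166756 , -0.20381888,  1.10170091])}
top {'fx': 525.8031759932619, 'fy': 525.8031759932619, 'cx': 279.2975082404923, 'cy': 209.7399951886549, 'dist_coeffs': array([-0.04089638,  0.        ,  0.        ,  0.        ,  0.        ]), 'R': array([[ 0.00347411, -0.99999136,  0.00228473],
       [-0.98472437, -0.0038188 , -0.17407855],
       [ 0.17408577, -0.00164506, -0.98472912]]), 't': array([0.01920775, 0.49900498, 0.82952931])}
{'fx': 354.32741018690416, 'fy': 354.32741018690416, 'cx': 278.5243272374894, 'cy': 211.38198942338428, 'dist_coeffs': array([-0.03847682,  0.        ,  0.        ,  0.        ,  0.        ]), 'T_tool_cam': array([[ 1.65278782e-03, -9.59693583e-01, -2.81043583e-01,
         7.14887187e-02],
       [ 9.99998306e-01,  1.35841471e-03,  1.24223842e-03,
        -5.30132185e-04],
       [-8.10394503e-04, -2.81045160e-01,  9.59694202e-01,
        -7.07698953e-02],
       [ 0.00000000e+00,  0.00000000e+00,  0.00000000e+00,
         1.00000000e+00]])}
[ 0.22197037 -0.61039732  0.30286442] [ 9.84828315e-01  1.73527846e-01 -2.13865933e-04 -1.10928528e-03] 0.1
```

View pics/scene0.png

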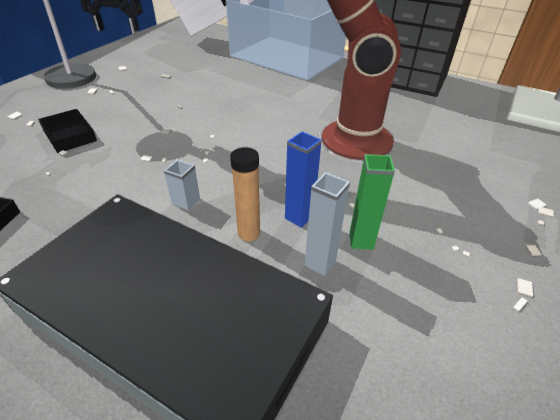

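View pics/top0.png

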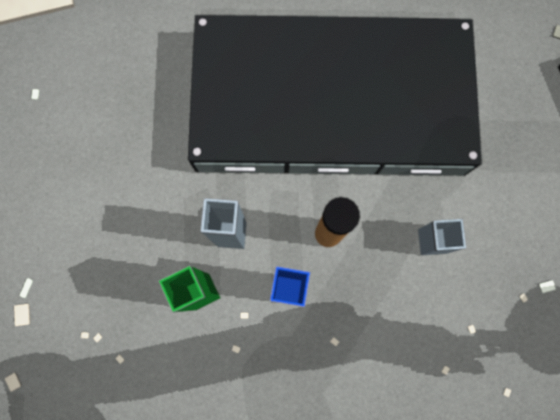

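The top view (up = +x, left = +y) shows the tall grey tote at the left end of the row, with its mouth at about (203..238, 200..235). The tube cap is at (341,216) and the short tote at (449,236). Decoys: blue at (291,286), green at (187,288). The unit's front top edge runs from about (191,160) to (480,163).

```bash
cat > h.py <<'E'
import numpy as np,cv2
from scipy.spatial.transform import Rotation as R
from station import arm,snapshot,camera_info,ticket
def cast(name,px,z,T=None):
    c=camera_info(name); K=np.array([[c["fx"],0,c["cx"]],[0,c["fy"],c["cy"]],[0,0,1]])
    u=cv2.undistortPoints(np.float32(px).reshape(-1,1,2),K,c["dist_coeffs"])[:,0]
    d=np.c_[u,np.ones(len(u))]
    if T is None: Rm=c["R"]; o=-Rm.T@c["t"]; d=d@Rm
    else: M=T@c["T_tool_cam"]; o=M[:3,3]; d=d@M[:3,:3].T
    return o+d*((z-o[2])/d[:,2])[:,None]
E
python3 - <<'E'
from h import *
im=cv2.imread("pics/top0.png"); hsv=cv2.cvtColor(im,cv2.COLOR_BGR2HSV)
m=cv2.inRange(hsv,(0,0,0),(180,255,50)); m[:10]=0
m2=np.zeros_like(m); m2[12:185,180:490]=m[12:185,180:490]
m2=cv2.morphologyEx(m2,cv2.MORPH_OPEN,np.ones((9,9)))
cn=max(cv2.findContours(m2,0,2)[0],key=cv2.contourArea); print(cv2.approxPolyDP(cn,6,True)[:,0].tolist())
# screws on top
g=cv2.cvtColor(im,cv2.COLOR_BGR2GRAY)
w=(g>150).astype(np.uint8); n,l,s,ce=cv2.connectedComponentsWithStats(w[10:170,185:490])
P=[ce[i]+[185,10] for i in range(1,n) if 15<s[i,4]<150]; print(np.round(P,1).tolist())
print(cast("top",P,.08).round(3).tolist())
print("edge",cast("top",[(191,161),(480,164)],.08).round(3).tolist())
print("tube cap, short",cast("top",[(341,216)],.2).round(3),cast("top",[(449,236)],.095).round(3))
print("blue",cast("top",[(274,268),(310,269),(306,306),(271,303)],.2).round(3).tolist())
print("green",cast("top",[(161,276),(192,267),(206,299),(177,311)],.2).round(3).tolist())
print("tall",cast("top",[(203,199),(239,201),(237,237),(202,233)],.2).round(3).tolist())
a=cv2.resize(im[140:330,140:380],(800,633),interpolation=2)[:600]
cv2.imwrite("pics/crop1.png",a)
E
```

```text
[[246, 17], [249, 49], [273, 39], [274, 27], [294, 29], [281, 30], [285, 42], [305, 37], [299, 66], [307, 67], [293, 82], [317, 72], [338, 79], [335, 68], [360, 75], [346, 76], [346, 87], [372, 78], [375, 84], [358, 96], [358, 105], [370, 108], [375, 86], [392, 80], [410, 107], [434, 121], [419, 164], [467, 164], [467, 152], [478, 149], [472, 37], [459, 20], [314, 24], [267, 17], [266, 27], [265, 18]]
[[189.0, 16.6], [462.0, 13.5], [202.3, 21.5], [464.9, 25.5], [481.0, 59.4], [483.6, 79.3], [483.7, 103.8], [196.7, 151.1], [472.8, 154.8], [239.5, 168.0], [332.0, 168.6]]
[[0.828, 0.177, 0.08], [0.837, -0.293, 0.08], [0.819, 0.154, 0.08], [0.815, -0.296, 0.08], [0.753, -0.32, 0.08], [0.716, -0.322, 0.08], [0.673, -0.319, 0.08], [0.589, 0.156, 0.08], [0.585, -0.294, 0.08], [0.561, 0.086, 0.08], [0.56, -0.064, 0.08]]
edge [[0.572, 0.164, 0.08], [0.569, -0.305, 0.08]]
tube cap, short [[ 0.463 -0.062  0.2  ]] [[ 0.449 -0.243  0.095]]
blue [[0.392, 0.028, 0.2], [0.391, -0.02, 0.2], [0.343, -0.014, 0.2], [0.346, 0.032, 0.2]]
green [[0.381, 0.179, 0.2], [0.393, 0.138, 0.2], [0.351, 0.118, 0.2], [0.335, 0.156, 0.2]]
tall [[0.486, 0.125, 0.2], [0.483, 0.076, 0.2], [0.434, 0.078, 0.2], [0.439, 0.125, 0.2]]
```

View pics/crop1.png

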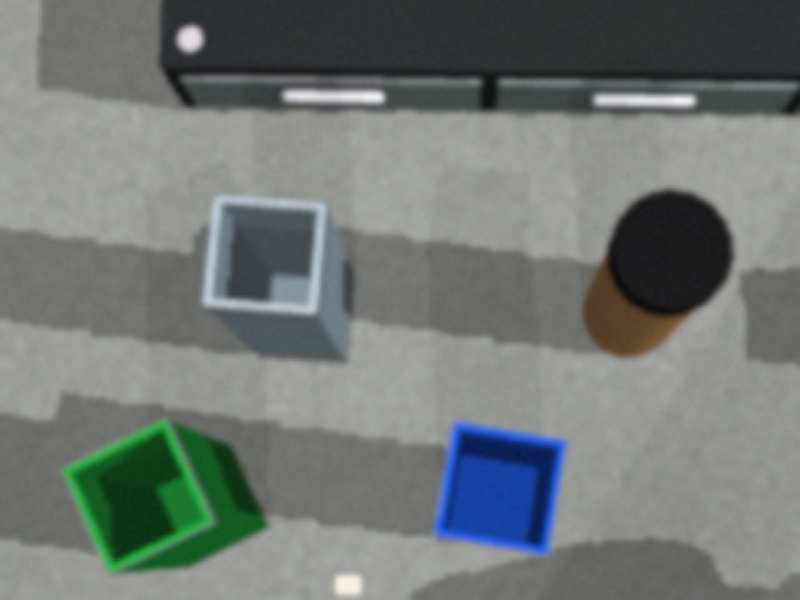

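The crop puts the rim corners at about (205,199), (238,201), (234,234) and (201,231) in full-image pixels. The green and blue decoys stand close behind the tote, at x < 0.393. I'll keep the tool pitch modest so the gripper body clears them.

```bash
cat >> h.py <<'E'
def ori(a,yaw): return (R.from_euler('z',yaw)*R.from_euler('y',a)*R.from_euler('x',np.pi)).as_quat()
def tcp(g,a,yaw,L=.054):   # TCP putting the grasp point at g
    q=ori(a,yaw); return np.array(g)-R.from_quat(q).apply([0,0,L]),q
UYAW=-0.009; EDGE=np.array([.572,-.069])
F=np.array([np.cos(UYAW),np.sin(UYAW)])   # unit x axis in the plane
def on_tote(piv,th,s,off=0): # piv: xyz of front-foot edge middle; s along from foot; off from axis toward the back wall
    f=s*np.sin(th)-(.023+off)*np.cos(th); h=s*np.cos(th)+(.023+off)*np.sin(th)
    return np.r_[piv[:2]+f*F,piv[2]+h]
E
python3 - <<'E'
from h import *
c=cast("top",[(205.1,198.8),(238.1,200.9),(234.2,233.9),(200.9,231.2)],.2)[:,:2]
C=c.mean(0); d1=c[0]-c[1]; d2=c[0]-c[3]; d3=c[1]-c[2]; d4=c[3]-c[2]
print(c.round(4).tolist(),C,[np.arctan2(-d[0],d[1]) for d in(d1,d4)],[np.arctan2(d[1],d[0]) for d in(d2,d3)],[np.linalg.norm(d) for d in(d1,d2,d3,d4)])
D=np.radians
piv=np.r_[C+.023*F,0]
for n,(g,a) in dict(grip=((C[0],C[1],.178),-D(20)),lean=(on_tote(piv,D(47),.178),D(27)),re=(on_tote(piv,D(47),.06,.004),-D(20)),
  flat=(on_tote(np.r_[.572+.025,C[1],.08],D(90),.06,.004),D(23)),back=(np.r_[.70,C[1],.3],D(23))).items():
    p,q=tcp(g,a,UYAW); print(n,p.round(3),np.round(arm.ik(p,q),2) if arm.ik(p,q) is not None else None)
E
```

```text
[[0.4861, 0.1226], [0.4833, 0.0775], [0.438, 0.082], [0.4415, 0.127]] [0.4622169  0.10229166] [np.float64(-0.0608724089924561), np.float64(-0.07714857700203394)] [np.float64(-0.09905624166000129), np.float64(-0.09869139074267483)] [np.float64(0.04519475819109439), np.float64(0.044823198593959404), np.float64(0.045558578967392564), np.float64(0.04518928095792058)]
grip [0.444 0.102 0.229] [-0.44  0.36  0.14  2.27  0.31  0.2  -2.19]
lean [0.624 0.101 0.186] [-0.16  0.89 -0.02  1.27 -0.07  1.44 -1.73]
re [0.492 0.102 0.111] [-0.28  0.65 -0.02  2.24  2.26  0.14  2.17]
flat [0.678 0.102 0.157] [-0.16  0.98  0.01  1.13 -0.07  1.43 -1.71]
back [0.721 0.102 0.35 ] [-0.14  0.95 -0.06  0.66 -0.03  1.93 -1.76]
```

```bash
cat >> h.py <<'E'
D=np.radians; C=np.array([.4622,.1023]); TYAW=-.084
E
python3 - <<'E'
from h import *
a=-D(8)
arm.line_to(arm.read_tool_pos()+[0,0,.1],.25)
p,q=tcp([*C,.175],a,TYAW)
up=-R.from_quat(q).apply([0,0,1])
arm.movep(p+.16*up,q); print(np.round(arm.read_joint_positions(),2),arm.read_time(),arm.read_opening())
cv2.imwrite("pics/w1.png",snapshot("wrist"))
for L in(.16,.0): print(np.round(arm.ik(p+L*up,q),2))
E
```

```text
[ 0.3   0.22 -0.75  1.9   0.26  0.97 -2.22] 3.2917 0.9978732146688848
[ 0.3   0.22 -0.75  1.9   0.26  0.97 -2.22]
[ 0.13  0.46 -0.59  2.1   0.58  0.6  -2.53]
```

View pics/w1.png

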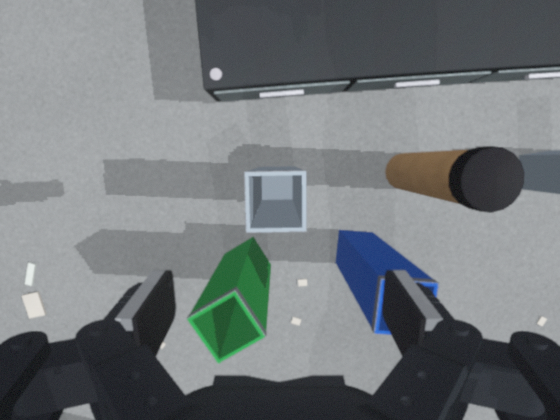

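The wrist view shows the rim centred at (275,201), square to the fingers at columns ~165 and ~390, so the tote estimate holds. Next I'll unwind the elbow to j3≈0, then descend and grip.

Run:
```python
from h import *
a=-D(8)
p,q=tcp([*C,.175],a,TYAW); up=-R.from_quat(q).apply([0,0,1])
arm.move_j([-.25,.2,0,1.9,0,.9,-1.75]); print(arm.read_tool_pos())
arm.movep(p+.14*up,q); print(np.round(arm.read_joint_positions(),2))
print("grip",np.round(arm.ik(p,q),2))
try:
    arm.line_to(p,.12)
    print(np.round(arm.read_joint_positions(),2),arm.read_ft_force().round(1),arm.read_time())
    arm.move_gripper(.0,40); print(arm.read_opening(),arm.read_finger_force(),arm.read_ft_force().round(1),arm.read_tool_pos()-p)
except arm.MotionError as e: print("ERR",e)
```

```text
[0.45443494 0.09386923 0.37582969]
[-0.33  0.18  0.02  1.95  0.06  0.88 -2.  ]
grip [-0.32  0.41  0.04  2.11  0.08  0.5  -2.01]
[-0.32  0.4   0.03  2.11  0.08  0.5  -2.01] [1.1 0.7 0.1] 5.7583
0.5323737298100677 41.86377167701721 [0.1 0.1 2. ] [0.00054986 0.00033084 0.00051967]
```

Run:
```python
from h import *
piv=np.r_[C+.023*F,.001]
print("expected lean",np.degrees(np.arctan2((EDGE+ (C[1]-EDGE[1])*np.array([-F[1],F[0]])-piv[:2])@F,.08)))
def go(th,v):
    p,q=tcp(on_tote(piv,th,.175),th-D(8),UYAW); arm.line_to(p,v,q)
try:
    for t in np.arange(0,43,6): go(D(t),.07)
    f0=arm.read_ft_force(); print(f0.round(1),np.round(arm.read_joint_positions(),2),arm.read_time())
    for t in np.arange(43.5,52,1):
        go(D(t),.03); f=arm.read_ft_force(); print(t,f.round(1))
        if np.linalg.norm(f-f0)>4: break
except arm.MotionError as e: print("ERR",e)
cv2.imwrite("pics/s2.png",snapshot("scene"))
```

```text
expected lean 47.835369304810335
[-0.2 -0.4 -1.8] [-0.13  0.93 -0.07  1.22 -0.05  1.58 -1.75] 9.9
43.5 [-1.  -0.1 -2. ]
44.5 [ 0.5  0.7 -1.6]
45.5 [ 0.3 -0.1 -3. ]
46.5 [-0.1 -0.5 -2.2]
47.5 [-0.6 -0.4 -1.9]
48.5 [-1.3  0.5  1.7]
49.5 [-4.2  0.5  6.1]
```

View pics/s2.png

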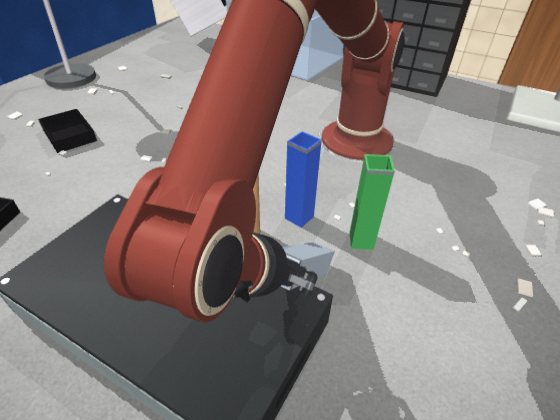

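Contact came at about 48°, as predicted. The scene view shows the tote gripped at (300,275) and leaning on the unit's edge, with the blue and green decoys untouched. I'll back off slightly, release and retreat.

Run:
```python
from h import *
piv=np.r_[C+.023*F,.001]
p,q=tcp(on_tote(piv,D(48.3),.175),D(40.3),UYAW); arm.line_to(p,.03,q)
arm.move_gripper(1.0)
arm.line_to(p-R.from_quat(q).apply([0,0,.12]),.12)
print(arm.read_ft_force().round(1),arm.read_time())
# stay on the j5~0 branch: go to pre-regrip pose above and robot-side
g=on_tote(piv,D(48),.055,.010); p,q=tcp(g,-D(10),UYAW)
arm.line_to(arm.read_tool_pos()+[0,0,.10],.2)
arm.movep(p-R.from_quat(q).apply([0,0,.2]),q)
print(np.round(arm.read_joint_positions(),2),np.round(arm.ik(p,q),2),arm.read_time())
cv2.imwrite("pics/t3.png",snapshot("top"));cv2.imwrite("pics/s3.png",snapshot("scene"))
cv2.imwrite("pics/c3.png",np.hstack([cv2.imread("pics/s3.png")[100:380,150:470],cv2.imread("pics/t3.png")[100:380,120:440]]))
```

```text
Traceback (most recent call last):
station.MotionError: the arm cannot follow that straight line within its joint ranges
```

Run:
```python
from h import *
piv=np.r_[C+.023*F,.001]
print(arm.read_opening(),arm.read_ft_force().round(1))
arm.line_to(arm.read_tool_pos()+[-.03,0,.13],.12)
print(arm.read_ft_force().round(1),arm.read_time())
g=on_tote(piv,D(48),.055,.010); p,q=tcp(g,-D(10),UYAW)
arm.movep(p-R.from_quat(q).apply([0,0,.2]),q)
print(np.round(arm.read_joint_positions(),2),np.round(arm.ik(p,q),2),arm.read_time())
cv2.imwrite("pics/t3.png",snapshot("top"));cv2.imwrite("pics/s3.png",snapshot("scene"))
cv2.imwrite("pics/c3.png",np.hstack([cv2.imread("pics/s3.png")[100:380,150:470],cv2.imread("pics/t3.png")[100:380,120:440]]))
```

```text
0.9998214415005017 [0.5 0.  0. ]
[-0.2 -0.  -0.4] 14.0417
[-0.26  0.28 -0.04  2.    0.1   0.7  -1.95] [-0.29  0.65  0.02  2.13  0.17  0.2  -2.01] 15.15
```

View pics/c3.png

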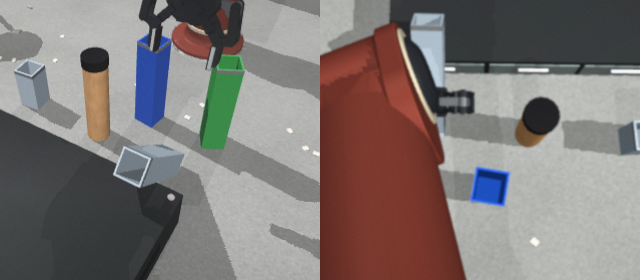

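The tote leans on the edge by itself. In the crop's top view (right half) the mouth's back rim is at about (413..445, 14), square to the edge. I'll check that against the prediction, then regrip low.

Run:
```python
from h import *
r=cast("top",[(213,114),(245,113)],.168); print(r.round(3).tolist())
piv=np.r_[C+.023*F,0.]
th=D(48)
g=on_tote(piv,th,.055,.010); p,q=tcp(g,-D(10),UYAW)
print(g,p)
try:
    arm.line_to(p-R.from_quat(q).apply([0,0,.05]),.15)
    print(arm.read_ft_force().round(1))
    arm.line_to(p,.06)
    print(np.round(arm.read_joint_positions(),2),arm.read_ft_force().round(1),arm.read_time())
    cv2.imwrite("pics/w4.png",snapshot("scene"))
except arm.MotionError as e: print("ERR",e)
```

```text
[[0.62, 0.119, 0.168], [0.621, 0.072, 0.168]]
[0.50398996 0.10192388 0.06132596] [0.49461334 0.10200827 0.11450558]
[0.7 0.4 0.6]
[-0.29  0.65  0.03  2.13  0.16  0.19 -2.  ] [ 0.1  0.7 -0.3] 17.3917
```

View pics/w4.png

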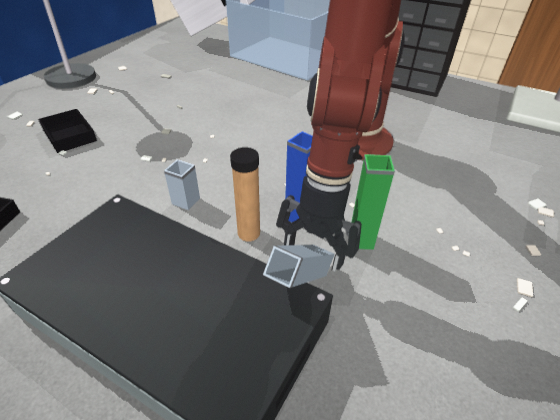

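The fingers straddle the lower part of the leaning tote (mouth at about (283,266)), clear of the decoys. Next: grip, rotate it up about the edge, then push it onto the unit.

```bash
cat >> h.py <<'E'
def place(th,s,c,v,sg=.055):
    n=np.array([-np.cos(th),np.sin(th)]); e=np.array([np.sin(th),np.cos(th)])
    fz=-s*e+c*n                       # front-foot edge relative to the unit's edge, (forward, up)
    x0=EDGE+(.1019-EDGE[1])*np.array([-F[1],F[0]])
    p,q=tcp(on_tote(np.r_[x0+fz[0]*F,.08+fz[1]],th,sg,.010),th-D(58),UYAW)
    arm.line_to(p,v,q)
E
python3 - <<'E'
from h import *
arm.move_gripper(0,60); print(arm.read_opening(),arm.read_finger_force(),arm.read_ft_force().round(1)); arm.pause(.2)
try:
    for i,t in enumerate(np.arange(48,91,6)):
        place(D(t),.1187-.0025*i,min(.002,.001*i),.05); print(t,arm.read_ft_force().round(1))
        if np.abs(arm.read_ft_force()).max()>20: break
    print(np.round(arm.read_joint_positions(),2),arm.read_time())
except arm.MotionError as e: print("ERR",e)
cv2.imwrite("pics/s5.png",snapshot("scene"))
E
```

```text
0.527404986726884 60.56275427341461 [-1.2  0.4  4.7]
48 [-1.4 -0.3  2.1]
54 [ 0.3  0.1 -1.7]
60 [-0.1  0.8 -2.8]
66 [-0.3 -0.1 -2.3]
72 [ 0.4  0.3 -2.1]
78 [ 0.5  0.3 -2. ]
84 [-0.3 -0.3 -2.1]
90 [ 0.4  0.8 -2.1]
[-0.09  0.86 -0.17  1.47  0.    1.36 -1.82] 20.9833
```

View pics/s5.png

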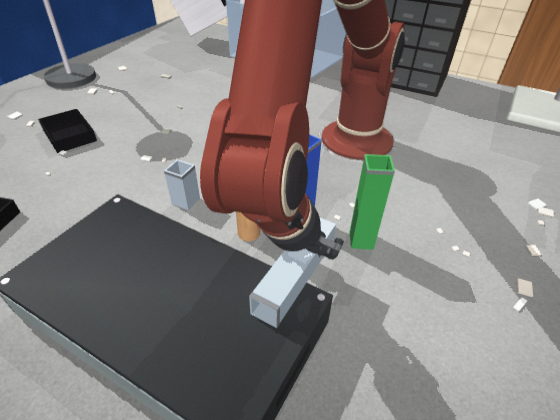

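The tote is now held level just above the unit's top, mouth at (270,305) pointing away from the robot. Push it in, lower until contact, then release.

Run:
```python
from h import *
try:
    place(D(90),-.028,.002,.08); f0=arm.read_ft_force(); print(f0.round(1))
    for c in np.arange(.001,-.007,-.001):
        place(D(90),-.028,c,.02); f=arm.read_ft_force()
        if f[2]-f0[2]>2: break
    print("c",c,f.round(1))
    arm.move_gripper(1.0)
    arm.line_to(arm.read_tool_pos()+[0,0,.15],.12)
    print(arm.read_ft_force().round(1),np.round(arm.read_joint_positions(),2),arm.read_time())
    q=np.array(arm.read_joint_positions()); q[0]+=.9; arm.move_j(q)
except arm.MotionError as e: print("ERR",e)
cv2.imwrite("pics/t6.png",snapshot("top"));cv2.imwrite("pics/s6.png",snapshot("scene"))
cv2.imwrite("pics/c6.png",np.hstack([cv2.imread("pics/s6.png")[100:400,0:400],cv2.imread("pics/t6.png")[0:300,120:520]]))
```

```text
[ 0.4  0.1 -2.8]
c 0.0 [ 0.9 -0.3  1.8]
[-0.8 -0.5  0.5] [-0.1   0.96 -0.15  0.8   0.    1.94 -1.8 ] 25.1833
```

View pics/c6.png

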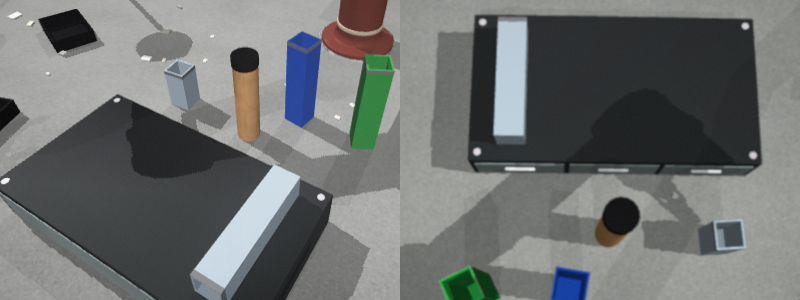

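The tote lies flat and square on the unit, with its top face at rows 17–135 and columns ~216–246 of the top view. The bystanders haven't moved. One last check of the centre, then hand in.

Run:
```python
from h import *
r=cast("top",[(231,17),(231,135)],.126); m=r.mean(0); d=m[0]-.573; print(r.round(3).tolist(),d, arm.read_time())
if .09<d<.17: print(ticket.finish_job())
```

```text
[[0.8, 0.1, 0.126], [0.601, 0.096, 0.126]] 0.12775652857139763 27.3583
the job is handed in; nothing more can be done
None
```

The tall tote lies flat on the drawer unit, mouth straight away from the robot and its centre about 128 mm in from the front edge. I handed the job in at 27 s, with the short tote and round tube still standing where they were; the judge's verdict was not shown.

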